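# Unlock the chisel chest: set the code, snap the release, open the lid

## Robot

A 7-joint arm with a two-finger parallel gripper is mounted at the origin on a cart in front of the work surface, level with it; the furniture and walls round the work are solid. World frame = base frame: x ahead of the robot, y to its left, z up, the work surface at z = 0. Lengths are in m, angles in rad, forces in N, time in s.
With the tool pointing down it reaches from about 0.4 to 0.875 m from the base axis. Payload 19.3 kg.
Tool frame: the origin (TCP) lies at the very end of the fingers, on their centre line; the grasp point (between the pads) lies 19 mm behind it; x points along the fingers, z is the direction in which the jaws open and shut, and the axes are right-handed (so a half turn about x gives the same grasp; the last joint's range is limited). The gripper opens to 85 mm and grips with 20 to 120 N. Pads are 22 mm wide; open, the fingers measure 114 mm over their backs; the gripper's body (76 mm by 85 mm) begins 54 mm behind the grasp point. The pads swing forward as they close: fully open they stand 13 mm farther back than shut.
Start: joints at [1.133, 0.521, -0.036, 1.599, 0.021, 1.021, -0.113], TCP at [0.225, -0.583, 0.231] pointing down, gripper open.
Joint ranges: [-2.91, 2.91], [-0.3, 2.13], [-1.5, 1.42], [0.17, 2.43], [-1.26, 4.41], [0.16, 1.93], [-2.52, 2.52]. Speed limits (rad/s): [1.89, 1.89, 2.39, 2.39, 3.01, 3.01, 3.01].

## Interface

Orientations are given as a unit quaternion [w, x, y, z].
In Python, from workcell import ctrl gives the robot as it stands. The module is installed in compiled form; this text tells all that it offers.
- The arm moves only by the tool arm_command, never from a script. Its argument "increments" is a list that holds one entry, the list of rows, each a list of 5 numbers: the shift along the tool's x, y, z in cm, then the turn about the tool's x in degrees, then the closure, from 0 (fully open) to 1 (shut). In form: [[[tx, ty, tz, twist, hand], ...]]. A call has exactly 10 rows; each row shifts and turns the commanded pose from where the row before left it, along the tool's axes as they then stand; what a row does not reach is not made up. A row lasts 1/8 s, in which the tool goes at most 62.5 mm and 10.7 degrees, less where a joint would pass 70% of its speed; a pose out of reach is approached as far as the arm can. A call is refused whole if a number of a shift passes 6.25 or a number of a turn 10.7, either way. A call with a gripper value outside its range is refused whole. The fingers move at their own pace and stop on an object; "force" is the grip in N (left out, the last holds). Time passes only in rows, so rows that do not move let the fingers close, or fill a call up. It gives the time, the measured TCP pose, the force and the opening at its end, in the units of the state.
- ctrl.get_state(): the state, without advancing time (a new reading comes with each control period).
- ctrl.grab_frame(name): name is "scene" or "top" or "wrist"; returns a dict with "img" (400x640x3 uint8, red, green, blue), "vfov" (degrees; the focal length in pixels is half the picture's height over the tangent of half this angle, whatever the lens; pixels are square), "cx", "cy" (the principal point, pixels), "R" (3x3) and "t" (3): a world point X has camera coordinates R X + t. Camera axes: x right, y down, z forward; pixel columns grow to the right and rows downward; lengths in m; the calibration is good to about 2 mm. A picture is of the moment at which its call begins. There is no depth.
- ctrl.finish_job(): hands the job in, once; it reports no verdict.
Trained networks look in a picture, given as the dict that the camera call returned (one of the last four; its "shot" number tells which), for a name from the list of things; names that differ only in an ending like _2 or _b are one class to them, and where a whole thing is asked for, a point or a joint stands for the part that bears it (a point fixed in the world has none). Each returns a list of dicts, best first, with "p" (0 to 1); they miss things now and then, are a little off and sometimes report something else, mostly with a low value. They report only what shows in the picture. A call takes as long as a camera call.
- ctrl.boxes_of(picture, label): "bbox" ([centre column, centre row, width, height] as shares, 0 to 1, of the picture: columns of its width, rows of its height, round what is visible of it).
- ctrl.outline_of(picture, label): "mask" (400x640 bool, what is visible of it) and "bbox" ([centre column, centre row, width, height] as shares, 0 to 1, of the picture: columns of its width, rows of its height, round what is visible of it).
The state is a dict: "t": time; "q": joint angles; "joint_velocities": joint speeds; "joint_efforts": joint torques, N m; "eef_pos": TCP position; "eef_rot": TCP orientation; "wrist_force": force on the tool from outside, world axes, zero at the start; "moment": the same for the moment, N m; "gripper_width": finger opening in m.
Only numpy, scipy, OpenCV 4.12 (cv2) and the standard library are available. Lean on these libraries where they do the work, as an engineer would, in place of code of your own. Each camera call takes 0.05 s, during which the arm holds its last target.

## Task

Open the locked chisel chest: turn its three dials to the code 2 - 10 - 7 from left to right, read as hours on a clock face with 12 at the lid, then press the release plunger straight down until its spring snaps and the lid jumps ajar. Push the lid over backwards until it rests fully open, leaving the dials on the code and the things lying about on the bench where they are.

Things in the scene. Friction and masses are not known exactly. Their poses are not given: they have to be found in the camera images.
- chest: Low grey steel chest, 336 wide (its y), 215 deep (its x), 80 mm high shut; heavy, does not move. Origin at the centre of its underside on the bench; x points away from the operator to the lid hinge, y to the left. The front 92 mm is a flat lock deck 74 mm above the bench; in a row at x = -62 mm: left dial at y = +118, middle dial +30, right dial -58, release plunger -132 mm. The lid behind covers a well with chisels.
- dial_left (a joint): Left dial's turn in rad, clockwise seen from above, pi/6 per hour: 0 with the pointer at 12 o'clock (chest +x, at the lid), pi/2 at 3 o'clock (chest -y). May read beyond 0..2 pi: whole turns do not matter. Turns without end about a vertical axis and clicks into 12 hours: let go within 0.2 rad of an hour it springs to that hour. About 0.07 N m moves it: 3 to 4 N sideways at the pointer.
- dial_left_axis (a point): On the left dial's axis, at the top of its pointer bar, 31 mm above the deck. Each dial: a round knurled steel skirt 58 mm across, 7 mm high, with a dark pointer bar standing from 7 to 31 mm above the deck, 13 mm thick, reaching 18 mm behind the axis and 30 mm ahead (the last 6 mm only 8 mm thick); a white line on top runs to the nose. Ticks on the deck are the hours, long ones 12, 3, 6, 9, arrow head at 12.
- dial_left_nose (a point): Tip of the left dial's pointer, 30 mm from its axis, 20 mm above the deck.
- dial_middle (a joint): Middle dial's turn in rad, as for the left dial.
- dial_middle_axis (a point): On the middle dial's axis, at the top of its pointer bar; built like the left dial.
- dial_middle_nose (a point): Tip of the middle dial's pointer, 30 mm from its axis, 20 mm above the deck.
- dial_right (a joint): Right dial's turn in rad, as for the left dial.
- dial_right_axis (a point): On the right dial's axis, at the top of its pointer bar; built like the left dial.
- dial_right_nose (a point): Tip of the right dial's pointer, 30 mm from its axis, 20 mm above the deck.
- release (a joint): Travel of the release plunger in m: 0 up (at rest), 0.012 fully down. Off the code it stops hard at about 2 mm. On the code the force rises to 8 to 11 N at 4 to 5 mm, then the spring snaps and it falls away to about 4 N at 10 mm; the lid is let go between 8 and 9 mm, so press it fully down. It comes back up by itself.
- release_top (a point): Centre of the plunger's round steel cap, on its upper face, 28.5 mm above the deck when up; the cap is 35 mm across, its edge 20 mm from the right edge of the chest. It presses straight down.
- lid (a joint): Opening of the lid in rad: 0 shut and bolted, 1.57 upright, 1.85 resting open on its stop. Once let go, a spring arm lifts it in about 1 s to about 0.85 rad, where it rests on that arm; pushed on from there (2 to 4 N at the edge), past 1.6 to 1.7 rad it falls open by its own weight.
- lid_lip (a point): Middle of the lid's rounded front edge, 120 mm from the hinge line; 76 mm above the bench when shut. The edge is 7 mm thick and runs the whole 336 mm width; when shut the lid's top is 80 mm above the bench, below the tops of the dials. Its catch, a hook 20 mm wide, hangs 26 mm below it near the front edge behind the plunger (chest y = -132 mm).
- lid_hinge (a point): Middle of the lid's hinge line, along chest y at the back of the chest, 73 mm above the bench.
- sanding_block: Bystander: cork-brown sanding block, 64x107x31 mm, left of the chest. Origin at the centre of its underside.
- wood_block_3: Bystander: wooden offcut, 50x160x38 mm, right of the chest. Origin at the centre of its underside.
- bench_dog: Bystander: dark wooden bench dog, a bar 150x23x31 mm lying in front of the chest's right end. Origin at the centre of its underside.

How it is judged:
By the outcome, as a careful person would: the job done as asked, in the order asked, and still so for the second after the job is handed in, with the robot touching nothing.
It also fails if it takes over 72 s, if anything falls off the work surface, if the arm or the gripper's body presses on something with over 40 N, if the wrist force passes 120 N, or if a joint passes its speed limit or range.

## Working session

There is one attempt and no reset: what is moved stays moved. The work goes in short steps, Python scripts to look and compute and a tool call to move; the robot and the scene stay as the last step left them, time stands still between calls to the robot, and variables do not carry over. Pictures are saved under pics/ and viewed, and the job is handed in when it is done.

Besides the shell and the picture viewer there is one more tool, called after "Call:" by a JSON object that holds its "method" and its "body", one argument or row to a line. arm_command: Moves the arm, as the interface text tells. Its arguments: {"type":"object","properties":{"increments":{"type":"array"},"force":{"type":"number"}},"required":["increments"]}

```bash
mkdir -p pics; ls
cat > h.py <<'E'
import numpy as np, cv2
from workcell import ctrl
def save(f,n): cv2.imwrite('pics/'+n, cv2.cvtColor(f['img'],cv2.COLOR_RGB2BGR))
def foc(f): return 200/np.tan(np.radians(f['vfov'])/2)
def ray(f,u,v,z):
    R=np.array(f['R']);t=np.array(f['t']);F=foc(f)
    d=R.T@np.array([(u-f['cx'])/F,(v-f['cy'])/F,1]);c=-R.T@t
    return c+d*(z-c[2])/d[2]
def proj(f,X):
    p=np.array(f['R'])@np.array(X)+np.array(f['t']);F=foc(f)
    return np.array([f['cx']+F*p[0]/p[2],f['cy']+F*p[1]/p[2]])
E
python3 - <<'E'
from h import *
s=ctrl.get_state();print({k:np.round(v,3) for k,v in s.items()})
for n in ['scene','top','wrist']:
    f=ctrl.grab_frame(n);save(f,n+'0.png');print(n,f['vfov'],f['cx'],f['cy'],np.round(-np.array(f['R']).T@f['t'],3),np.round(f['R'],2).tolist(),f.keys())
E
```

```text
pics
{'t': np.float64(0.0), 'q': array([ 1.133,  0.522, -0.036,  1.6  ,  0.021,  1.021, -0.113]), 'joint_velocities': array([ 0.001, -0.001, -0.002, -0.001, -0.001, -0.003,  0.001]), 'joint_efforts': array([-0.0000e+00, -9.2713e+01,  1.9800e+00, -3.6993e+01,  1.8000e-02,
        9.0000e-03, -0.0000e+00]), 'eef_pos': array([ 0.225, -0.583,  0.231]), 'eef_rot': array([ 0.583,  0.4  ,  0.583, -0.4  ]), 'wrist_force': array([-0.275, -0.102, -0.488]), 'moment': array([-0.033, -0.035,  0.026]), 'gripper_width': np.float64(0.085)}
scene 51.43918909660013 316.3455652685091 197.29139630611863 [-0.02   0.483  0.815] [[-0.65, -0.76, 0.0], [-0.55, 0.47, -0.69], [0.52, -0.45, -0.72]] dict_keys(['img', 'vfov', 'cx', 'cy', 'R', 't', 'shot'])
top 43.19546348092562 316.58818346485276 202.31196148539195 [0.395 0.031 1.332] [[0.0, -1.0, -0.01], [-1.0, -0.0, -0.09], [0.09, 0.01, -1.0]] dict_keys(['img', 'vfov', 'cx', 'cy', 'R', 't', 'shot'])
wrist 61.27403234189625 317.06467332910773 199.09035036833615 [ 0.294 -0.556  0.373] [[0.36, -0.93, -0.0], [-0.89, -0.34, 0.29], [-0.27, -0.1, -0.96]] dict_keys(['img', 'vfov', 'cx', 'cy', 'R', 't', 'shot'])
```

View pics/scene0.png

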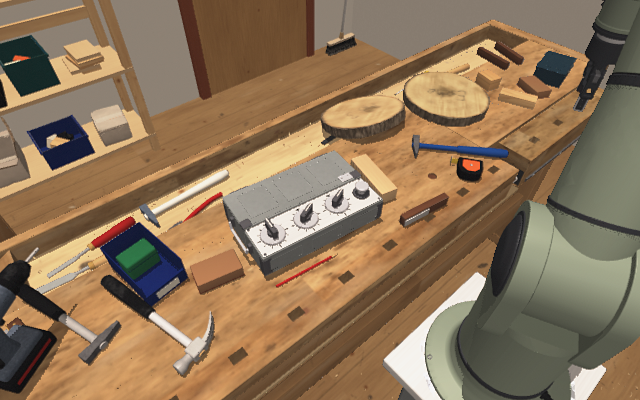

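View pics/top0.png

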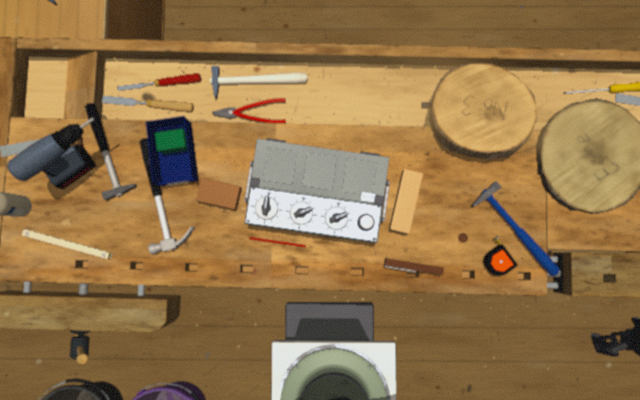

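View pics/wrist0.png

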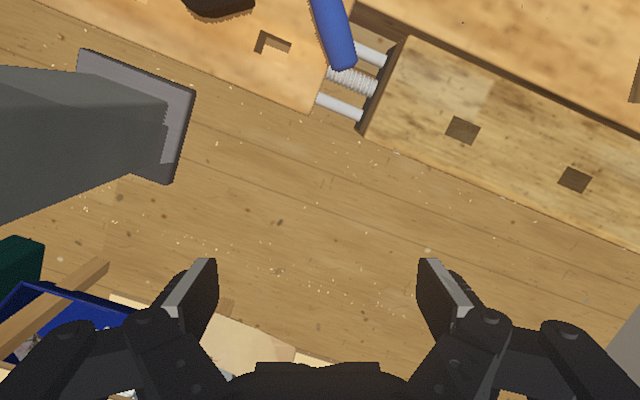

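The scene view shows the chest at about (300,210) with its dials facing the robot. In the top view it spans columns 247-389 and rows 140-243, with dials near (266,207), (302,213), (338,217) and the plunger at (366,222). I'll measure those next.

Run:
```python
from h import *
f=ctrl.grab_frame('top'); g=ctrl.grab_frame('scene')
for n in ['chest','dial_left_axis','dial_middle_axis','dial_right_axis','release_top','dial_left_nose','dial_middle_nose','dial_right_nose','lid_lip','sanding_block','wood_block_3','bench_dog']:
    for nm,p in (('top',f),('scene',g)):
        b=ctrl.boxes_of(p,n)
        print(n,nm,[(np.round(np.array(x['bbox'])*[640,400,640,400],1).tolist(),round(x['p'],2)) for x in b[:4]])
for p,nm,c in((f,'topz.png',(225,125,180,130)),(g,'scenez.png',(215,145,180,135))):
    x,y,w,h=c
    im=p['img'][y:y+h,x:x+w];im=cv2.resize(im,None,fx=4.4,fy=4.4,interpolation=cv2.INTER_CUBIC);save({'img':im},nm)
```

```text
chest top [([316.4, 187.4, 143.7, 102.4], 0.82)]
chest scene [([303.7, 214.2, 160.3, 127.6], 0.86), ([337.1, 202.0, 23.6, 22.3], 0.54), ([290.9, 191.4, 135.8, 80.1], 0.21)]
dial_left_axis top [([268.0, 207.2, 22.9, 26.5], 0.85)]
dial_left_axis scene [([271.9, 232.1, 25.5, 25.6], 0.86)]
dial_middle_axis top [([301.8, 213.4, 17.9, 23.8], 0.83), ([413.3, 266.8, 64.2, 19.7], 0.38)]
dial_middle_axis scene [([304.7, 219.0, 29.6, 28.5], 0.66), ([336.3, 201.5, 18.0, 23.6], 0.35)]
dial_right_axis top [([335.1, 216.6, 23.2, 18.9], 0.82), ([321.4, 171.4, 142.8, 67.8], 0.55)]
dial_right_axis scene [([274.6, 231.4, 31.8, 24.7], 0.66), ([337.5, 201.2, 21.6, 23.3], 0.63), ([304.9, 215.4, 21.6, 23.7], 0.23)]
release_top top [([365.6, 221.9, 9.8, 12.4], 0.45)]
release_top scene [([361.5, 188.4, 14.5, 7.6], 0.64), ([293.1, 191.5, 137.7, 81.0], 0.51), ([374.1, 176.8, 46.2, 43.5], 0.4)]
dial_left_nose top [([265.0, 208.7, 18.1, 24.0], 0.74), ([319.6, 170.4, 139.8, 69.2], 0.66)]
dial_left_nose scene [([274.6, 232.6, 29.9, 25.0], 0.96)]
dial_middle_nose top [([299.2, 211.6, 28.6, 22.3], 0.56)]
dial_middle_nose scene [([306.1, 216.4, 26.0, 24.1], 0.84), ([335.9, 200.9, 20.3, 25.0], 0.37)]
dial_right_nose top [([336.1, 220.8, 24.1, 21.7], 0.7)]
dial_right_nose scene [([336.3, 201.2, 21.8, 25.4], 0.78)]
lid_lip top [([318.9, 171.2, 143.0, 68.3], 0.78), ([336.8, 217.4, 27.0, 25.7], 0.42)]
lid_lip scene [([292.2, 191.1, 138.2, 77.4], 0.91)]
sanding_block top [([218.1, 194.0, 49.0, 31.5], 0.87), ([336.8, 219.4, 22.1, 20.9], 0.19)]
sanding_block scene [([218.6, 273.2, 58.1, 45.2], 0.91)]
wood_block_3 top [([404.8, 201.2, 33.2, 65.3], 0.97), ([367.7, 222.0, 15.8, 13.1], 0.41)]
wood_block_3 scene [([375.8, 177.9, 45.6, 44.4], 0.95)]
bench_dog top [([412.9, 268.0, 63.1, 19.8], 0.72)]
bench_dog scene [([424.4, 208.6, 51.1, 32.7], 0.66)]
```

View pics/topz.png

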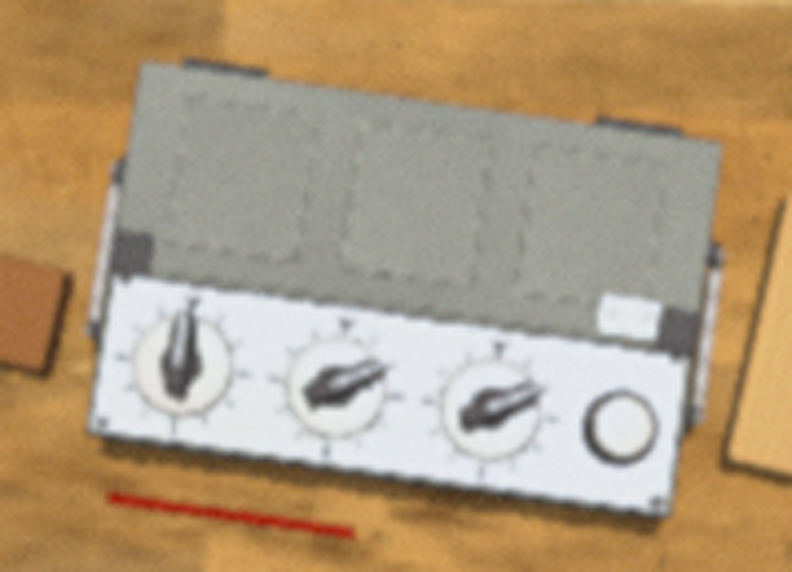

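View pics/scenez.png

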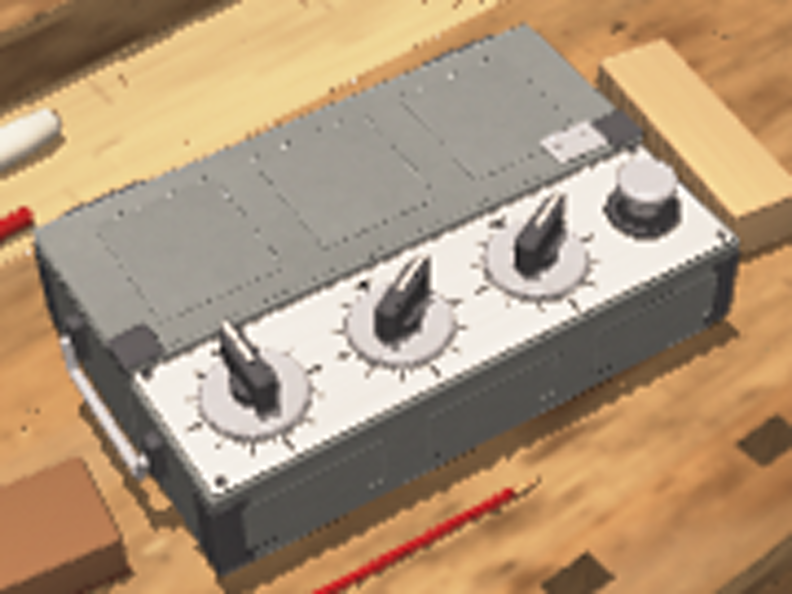

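```bash
cat >> h.py <<'E'
from scipy.optimize import least_squares
from scipy.spatial.transform import Rotation as Ro
def toW(P,c):
    x,y,z=c;co,s=np.cos(P[2]),np.sin(P[2]);return np.array([P[0]+co*x-s*y,P[1]+s*x+co*y,z])
def fit(obs,P0=(.55,0,-.14)):
    r=lambda P:np.concatenate([proj(f,toW(P,c))-uv for f,c,uv in obs])
    o=least_squares(r,P0,loss='soft_l1');return o.x,r(o.x).reshape(-1,2)
def toolyaw(s):
    w,x,y,z=s['eef_rot'];M=Ro.from_quat([x,y,z,w]).as_matrix();return M
E
python3 - <<'E'
from h import *
f=ctrl.grab_frame('top'); g=ctrl.grab_frame('scene')
d=lambda p:np.array(p)/4.4
T=[((-.1075,.168,.074),(88,432)),((-.1075,-.168,.074),(665,515)),((.1075,.168,.08),(140,62)),((.1075,-.168,.08),(722,145)),((-.062,-.132,.1025),(620,427))]
S=[((-.1075,.168,.074),(215,497)),((-.1075,-.168,.074),(738,238)),((-.062,-.132,.1025),(645,183)),((.1075,-.168,.08),(525,25)),((.1075,.168,.08),(40,237))]
ot=[(f,c,d(p)+[225,125]-.5+.5/4.4) for c,p in T]; og=[(g,c,d(p)+[215,145]-.5+.5/4.4) for c,p in S]
for o in(ot,og,ot+og):
    P,r=fit(o);print(np.round(P,4),np.round(r,1).tolist())
np.save('P.npy',P)
for n,y in(('L',.118),('M',.03),('R',-.058),('plunger',-.132)): print(n,toW(P,(-.062,y,.105)))
print(toW(P,(.1045,0,.073)))
s=ctrl.get_state();print(np.round(toolyaw(s),3))
# pointer directions from both
for n,tail,nose in(('L',(181,395),(188,305)),('M',(312,398),(385,362)),('R',(465,420),(540,385))):
    a=d(tail)+[225,125];b=d(nose)+[225,125]
    v=ray(f,*b,.105)-ray(f,*a,.105);print(n,np.degrees(P[2]-np.arctan2(v[1],v[0])),np.linalg.norm(v))
E
```

```text
[ 0.5359  0.0441 -0.1425] [[-1.5, 0.0], [1.0, 0.8], [-0.2, -0.4], [-0.1, -0.3], [0.4, -0.0]]
[ 0.5374  0.0442 -0.1326] [[-0.3, 2.1], [1.2, -0.1], [0.5, -1.1], [0.1, -0.3], [-2.1, -0.8]]
[ 0.5365  0.0441 -0.1383] [[-1.3, 0.1], [1.3, 0.3], [-0.4, -0.4], [-0.2, -0.9], [0.5, -0.4], [-0.5, 2.2], [1.6, 0.5], [0.9, -0.6], [0.7, -0.0], [-1.8, -0.9]]
L [0.49132325 0.16947183 0.105     ]
M [0.47919398 0.08231175 0.105     ]
R [ 0.46706472 -0.00484834  0.105     ]
plunger [ 0.45686512 -0.07814205  0.105     ]
[0.63996986 0.02964896 0.073     ]
[[-0.     0.933  0.359]
 [ 0.     0.359 -0.933]
 [-1.    -0.    -0.   ]]
L -4.171053622384984 0.05018026948173154
M 55.59326221461854 0.04501577617006553
R 56.893974400677884 0.04578026027516664
```

```bash
cat >> h.py <<'E'
def plan(target,yaw_deg,n=10,s=None,dec=2,hand=0,pts=None):
    """rows from measured pose to target pos / tool-z yaw (deg), n rows evenly; prints rows"""
    s=s or ctrl.get_state();p=np.array(s['eef_pos']);M=toolyaw(s);psi=np.degrees(np.arctan2(M[1,2],M[0,2]))
    dpsi=yaw_deg-psi;rows=[]
    cur=p.copy();cp=psi
    for i in range(n):
        tp=p+(np.array(target)-p)*(i+1)/n
        a=np.radians(cp);z=np.array([np.cos(a),np.sin(a),0]);y=np.array([-np.sin(a),np.cos(a),0]);x=np.array([0,0,-1.])
        d=(tp-cur)*100;r=[round(float(d@v),dec) for v in(x,y,z)];tw=round(-dpsi/n,1)
        rows.append(r+[tw,hand]);cur=cur+(r[0]*x+r[1]*y+r[2]*z)/100;cp-=tw
    print('psi',round(psi,1),'d',np.round((np.array(target)-p)*100,2),'twist',round(-dpsi,1));print(rows)
def st():
    s=ctrl.get_state();M=toolyaw(s)
    print('t',round(float(s['t']),2),'p',np.round(s['eef_pos'],4),'psi',round(float(np.degrees(np.arctan2(M[1,2],M[0,2]))),1),'tilt',np.round(M[:2,0],3),'F',np.round(s['wrist_force'],1),'mz',np.round(s['moment'],2),'w',round(float(s['gripper_width']),4),'q7',np.round(np.degrees(s['q']),0)[[0,6]])
    return s
E
python3 - <<'E'
from h import *
plan((.467,-.005,.20),22,12)
E
```

```text
psi -68.9 d [24.23 57.82 -3.13] twist -90.9
[[0.26, 3.62, -3.77, np.float64(-7.6), 0], [0.26, 4.08, -3.26, np.float64(-7.6), 0], [0.26, 4.48, -2.69, np.float64(-7.6), 0], [0.26, 4.79, -2.07, np.float64(-7.6), 0], [0.26, 5.03, -1.43, np.float64(-7.6), 0], [0.26, 5.17, -0.74, np.float64(-7.6), 0], [0.26, 5.23, -0.05, np.float64(-7.6), 0], [0.27, 5.18, 0.63, np.float64(-7.6), 0], [0.26, 5.06, 1.32, np.float64(-7.6), 0], [0.26, 4.83, 1.97, np.float64(-7.6), 0], [0.26, 4.54, 2.6, np.float64(-7.6), 0], [0.26, 4.15, 3.17, np.float64(-7.6), 0]]
```

Call:
{"method": "arm_command", "body": {
  "increments": [
    [[0.26,3.62,-3.77,-7.6,0.5],[0.26,4.08,-3.26,-7.6,0.5],[0.26,4.48,-2.69,-7.6,0.5],[0.26,4.79,-2.07,-7.6,0.5],[0.26,5.03,-1.43,-7.6,0.5],[0.26,5.17,-0.74,-7.6,0.5],[0.26,5.23,-0.05,-7.6,0.5],[0.27,5.18,0.63,-7.6,0.5],[0.26,5.06,1.32,-7.6,0.5],[0.26,4.83,1.97,-7.6,0.5]]
  ],
  "force": 25
}}

```text
t: 2.8
eef_pos: [0.4271, -0.0999, 0.2054]
eef_rot: [0.706, -0.045, 0.705, 0.045]
wrist_force: [1.1, 0.1, -0.1]
gripper_width: 0.0425
```

Run:
```python
from h import *
st();plan((.467,-.005,.20),22,4)
```

```text
t 2.8 p [ 0.4271 -0.0999  0.2054] psi 7.3 tilt [ 0.001 -0.   ] F [ 1.1  0.1 -0.1] mz [-0.12 -0.07  0.01] w 0.0425 q7 [31.  1.]
psi 7.3 d [ 3.99  9.49 -0.54] twist -14.7
[[0.14, 2.23, 1.29, np.float64(-3.7), 0], [0.13, 2.13, 1.43, np.float64(-3.7), 0], [0.14, 2.05, 1.57, np.float64(-3.7), 0], [0.13, 1.93, 1.69, np.float64(-3.7), 0]]
```

Call:
{"method": "arm_command", "body": {
  "increments": [
    [[0.14,2.23,1.29,-3.7,0.5],[0.13,2.13,1.43,-3.7,0.5],[0.14,2.05,1.57,-3.7,0.5],[0.13,1.93,1.69,-3.6,0.5],[0,0,0,0,0.5],[0,0,0,0,0.5],[0,0,0,0,0.5],[0,0,0,0,0.5],[0,0,0,0,0.5],[0,0,0,0,0.5]]
  ]
}}

```text
t: 4.05
eef_pos: [0.4668, -0.0068, 0.1998]
eef_rot: [0.694, -0.133, 0.694, 0.133]
wrist_force: [0.6, -0.2, 0.8]
gripper_width: 0.0425
```

Run:
```python
from h import *
s=st();print(np.round(s['q'],2))
f=ctrl.grab_frame('wrist');P=np.load('P.npy')
im=f['img'].copy();save(f,'w1.png')
for c in[(-.062,.118,.105),(-.062,.03,.105),(-.062,-.058,.105),(-.062,-.132,.1025),(-.1075,.168,.074),(-.1075,-.168,.074),(-.0155,-.168,.074)]:
    u=proj(f,toW(P,c));print(c,np.round(u,1))
    if abs(u[0])<2000:cv2.drawMarker(im,(int(round(u[0])),int(round(u[1]))),(255,0,0),cv2.MARKER_CROSS,10,1)
save({'img':im},'w1m.png')
```

```text
t 4.05 p [ 0.4668 -0.0068  0.1998] psi 21.8 tilt [ 0. -0.] F [ 0.6 -0.2  0.8] mz [ 0.02 -0.03 -0.01] w 0.0425 q7 [21. -0.]
[ 0.37  0.36 -0.6   2.01  0.27  0.84 -0.01]
(-0.062, 0.118, 0.105) [463.7 -42.6]
(-0.062, 0.03, 0.105) [383.9  90.8]
(-0.062, -0.058, 0.105) [318.5 200.3]
(-0.062, -0.132, 0.1025) [272.4 276.5]
(-0.1075, 0.168, 0.074) [ 433.2 -144.7]
(-0.1075, -0.168, 0.074) [212.  268.8]
(-0.0155, -0.168, 0.074) [303.  313.1]
```

View pics/w1m.png

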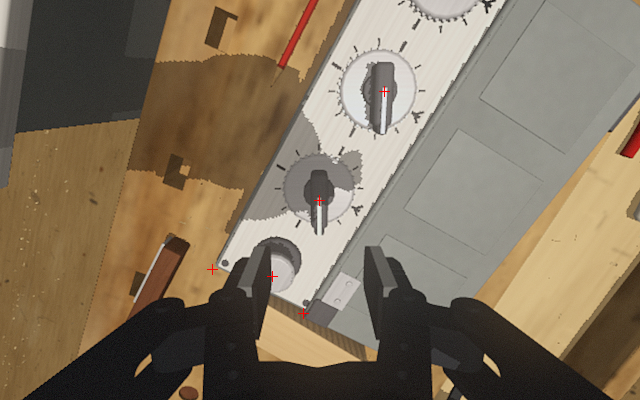

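Run:
```python
import cv2
im=cv2.imread('pics/w1.png')
cv2.imwrite('pics/w1a.png',cv2.resize(im[150:330,200:400],None,fx=4,fy=3.3*4/3.3 if 0 else 3.3,interpolation=cv2.INTER_CUBIC))
cv2.imwrite('pics/w1b.png',cv2.resize(im[0:150,300:500],None,fx=4,fy=4,interpolation=cv2.INTER_CUBIC))
```

```text
(no output)
```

View pics/w1a.png

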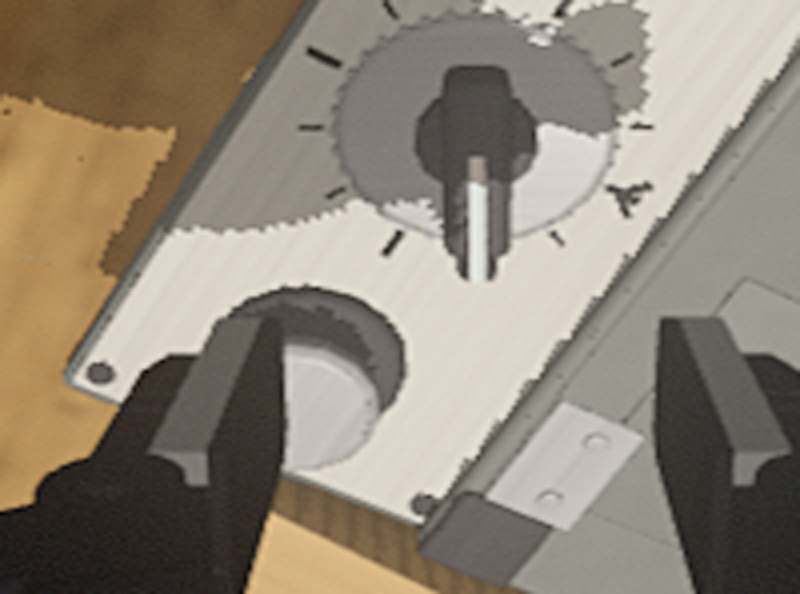

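View pics/w1b.png

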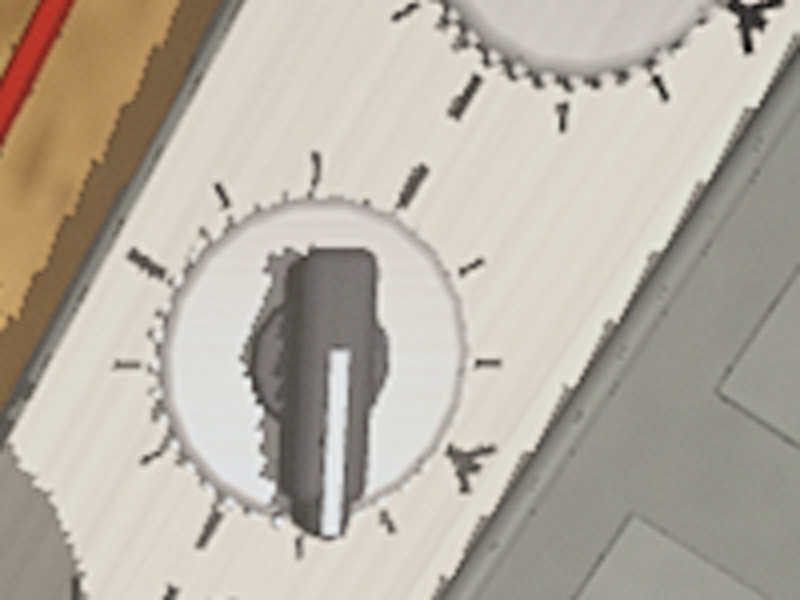

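Run:
```python
from h import *
f=ctrl.grab_frame('wrist')
o=[((-.062,-.058,.081),(318.4,188.2)),((-.062,.03,.081),(378.4,89)),((-.1075,-.168,.074),(217,264.5)),((-.0155,-.168,.074),(305,309)),((-.062,-.058,.105),(319.3,197.6)),((-.062,.03,.105),(384.7,87.5))]
oo=[(f,c,np.array(p)) for c,p in o]
for k in(oo,oo[:2],oo[:4]):
    P,r=fit(k);print(np.round(P,4),np.round(r,1).tolist())
    for n,y in(('L',.118),('M',.03),('R',-.058),('plunger',-.132)): print(n,np.round(toW(P,(-.062,y,.105)),4))
P,r=fit(oo)
np.save('P.npy',P)
# nose check
for y,uv in((-.058,(319.5,234.8)),(.03,(382.7,133.7))):
    a=toW(P,(-.062,y,.105));b=ray(f,*uv,.105);v=b-a;print(np.linalg.norm(v),np.degrees(P[2]-np.arctan2(v[1],v[0])))
```

```text
[ 0.5361  0.0468 -0.1335] [[1.0, 0.5], [0.1, -1.2], [-3.9, 2.5], [-0.6, 2.1], [0.3, -0.3], [0.1, -0.6]]
L [0.4904 0.172  0.105 ]
M [0.4787 0.0848 0.105 ]
R [ 0.467  -0.0024  0.105 ]
plunger [ 0.4571 -0.0758  0.105 ]
[ 0.5359  0.0455 -0.1477] [[-0.2, 0.5], [0.2, -0.4]]
L [0.4919 0.1714 0.105 ]
M [0.479  0.0843 0.105 ]
R [ 0.466  -0.0027  0.105 ]
plunger [ 0.4551 -0.0759  0.105 ]
[ 0.536   0.0475 -0.1324] [[1.2, -0.2], [0.3, -2.1], [-3.7, 2.0], [-0.3, 1.5]]
L [0.4901 0.1727 0.105 ]
M [0.4785 0.0855 0.105 ]
R [ 0.4669 -0.0018  0.105 ]
plunger [ 0.4571 -0.0751  0.105 ]
0.029623816203014023 60.60829156106185
0.030715142252869178 59.9532800720908
```

Run:
```python
from h import *
plan((.4668,-.0026,.087),22.1,4)
```

```text
psi 21.8 d [ -0.     0.42 -11.28] twist -0.3
[[2.82, 0.1, 0.04, np.float64(-0.1), 0], [2.82, 0.09, 0.04, np.float64(-0.1), 0], [2.82, 0.1, 0.04, np.float64(-0.1), 0], [2.82, 0.1, 0.03, np.float64(-0.1), 0]]
```

Call:
{"method": "arm_command", "body": {
  "increments": [
    [[2.82,0.1,0.04,-0.1,0.5],[2.82,0.09,0.04,-0.1,0.5],[2.82,0.1,0.04,-0.1,0.5],[2.0,0.1,0.03,0,0.5],[0.82,0,0,0,0.5],[0,0,0,0,0.7],[0,0,0,0,1],[0,0,0,0,1],[0,0,0,0,1],[0,0,0,0,1]]
  ],
  "force": 20
}}

```text
t: 5.4
eef_pos: [0.4667, -0.0027, 0.0877]
eef_rot: [0.694, -0.135, 0.694, 0.135]
wrist_force: [-6.0, 0.2, 8.6]
gripper_width: 0.0127
```

Run:
```python
from h import *
st();save(ctrl.grab_frame('wrist'),'w2.png')
```

```text
t 5.4 p [ 0.4667 -0.0027  0.0877] psi 22.1 tilt [ 0. -0.] F [-6.   0.2  8.6] mz [-0.    1.05 -0.01] w 0.0127 q7 [ 15. -10.]
```

View pics/w2.png

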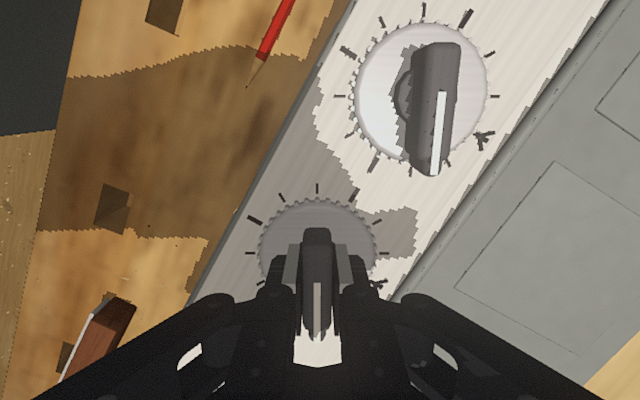

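Jaws are on the right pointer (opening 12.7 mm, bar 13 mm). The wrist reads 8.6 N upward, so I'll ease up slightly and then turn.

Call:
{"method": "arm_command", "body": {
  "increments": [
    [[-0.15,0,-0.05,0,1],[0,0,0,10,1],[0,0,0,10,1],[0,0,0,10,1],[0,0,0,10,1],[0,0,0,10,1],[0,0,0,10,1],[0,0,0,10,1],[0,0,0,0,1],[0,0,0,0,1]]
  ]
}}

```text
t: 6.7
eef_pos: [0.4683, -0.003, 0.0885]
eef_rot: [0.647, 0.288, 0.645, -0.287]
wrist_force: [16.3, -5.2, -28.9]
gripper_width: 0.0122
```

Run:
```python
from h import *
st()
```

```text
t 6.7 p [ 0.4683 -0.003   0.0885] psi -48.0 tilt [0.004 0.   ] F [ 16.3  -5.2 -28.9] mz [-0.99 -3.35  0.06] w 0.0122 q7 [  1. -64.]
```

Run:
```python
from h import *
st();save(ctrl.grab_frame('wrist'),'w3.png');g=ctrl.grab_frame('scene');save({'img':cv2.resize(g['img'][120:300,200:440],None,fx=3.3,fy=3.3)},'s3.png')
```

```text
t 6.7 p [ 0.4683 -0.003   0.0885] psi -48.0 tilt [0.004 0.   ] F [ 16.3  -5.2 -28.9] mz [-0.99 -3.35  0.06] w 0.0122 q7 [  1. -64.]
```

View pics/w3.png

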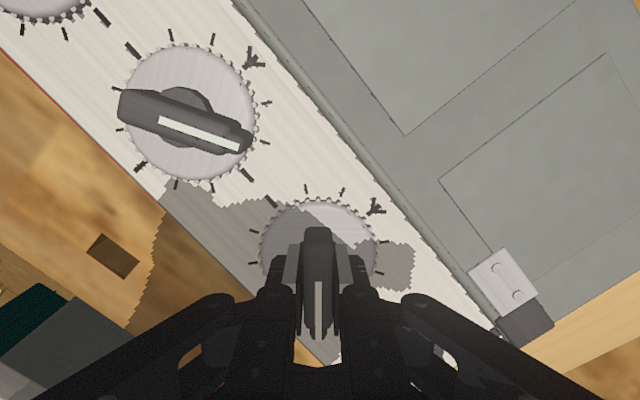

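View pics/s3.png

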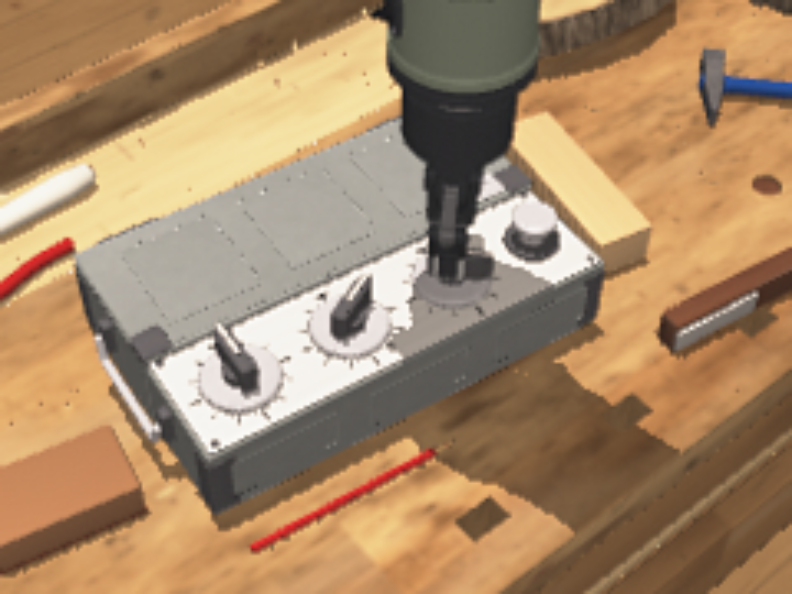

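The right dial has followed the jaws by about 70°. The sideways load means the grip sits about 2 mm off the axis, so I'll loosen the jaws, recentre and grip again.

Call:
{"method": "arm_command", "body": {
  "increments": [
    [[0,0,0,0,0.75],[0,0,0,0,0.75],[0.05,0,0.19,0,0.75],[0,0,0,0,0.75],[0,0,0,0,1],[0,0,0,0,1],[0,0,0,0,1],[0,0,0,10,1],[0,0,0,10,1],[0,0,0,0,1]]
  ]
}}

```text
t: 8.05
eef_pos: [0.4677, -0.0042, 0.0881]
eef_rot: [0.587, 0.395, 0.586, -0.395]
wrist_force: [1.2, -2.7, 3.3]
gripper_width: 0.0124
```

Run:
```python
from h import *
st()
```

```text
t 8.05 p [ 0.4677 -0.0042  0.0881] psi -67.9 tilt [ 0. -0.] F [ 1.2 -2.7  3.3] mz [-0.61 -0.23 -0.06] w 0.0124 q7 [ -3. -79.]
```

Forces are now small. I'll turn the last 60°, release and lift.

Call:
{"method": "arm_command", "body": {
  "increments": [
    [[0,0,0,10,1],[0,0,0,10,1],[0,0,0,10,1],[0,0,0,10,1],[0,0,0,10,1],[0,0,0,10,1],[0,0,0,0,0.5],[0,0,0,0,0.5],[-1,0,0,0,0.5],[-4.2,0,0,0,0.5]]
  ]
}}

```text
t: 9.3
eef_pos: [0.4665, -0.0044, 0.1398]
eef_rot: [-0.311, -0.634, -0.311, 0.636]
wrist_force: [-0.6, -0.1, 1.3]
gripper_width: 0.043
```

Run:
```python
from h import *
st();save(ctrl.grab_frame('wrist'),'w4.png')
plan((.4796,.0834,.14),22.1,14)
```

```text
t 9.3 p [ 0.4665 -0.0044  0.1398] psi -127.8 tilt [-0.003 -0.001] F [-0.6 -0.1  1.3] mz [-0.03 -0.01  0.  ] w 0.043 q7 [ -18. -125.]
psi -127.9 d [ 1.08  8.8  -0.51] twist -150.0
[[0.04, -0.32, -0.54, np.float64(-10.7), 0], [0.03, -0.22, -0.6, np.float64(-10.7), 0], [0.04, -0.11, -0.62, np.float64(-10.7), 0], [0.04, 0.02, -0.64, np.float64(-10.7), 0], [0.03, 0.13, -0.62, np.float64(-10.7), 0], [0.04, 0.24, -0.58, np.float64(-10.7), 0], [0.04, 0.35, -0.53, np.float64(-10.7), 0], [0.03, 0.44, -0.45, np.float64(-10.7), 0], [0.04, 0.52, -0.37, np.float64(-10.7), 0], [0.04, 0.57, -0.26, np.float64(-10.7), 0], [0.03, 0.62, -0.16, np.float64(-10.7), 0], [0.04, 0.63, -0.03, np.float64(-10.7), 0], [0.04, 0.63, 0.08, np.float64(-10.7), 0], [0.03, 0.6, 0.2, np.float64(-10.7), 0]]
```

View pics/w4.png

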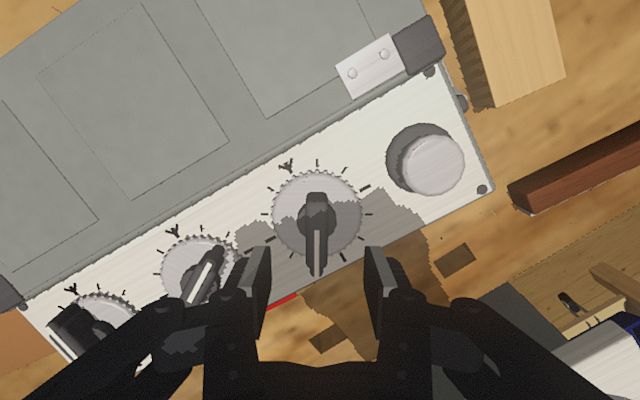

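The right dial's pointer now sits directly opposite its 1 o'clock tick, so it reads 7. Next I'll go back over the middle dial.

Call:
{"method": "arm_command", "body": {
  "increments": [
    [[0.04,-0.32,-0.54,-10.7,0.5],[0.03,-0.22,-0.6,-10.7,0.5],[0.04,-0.11,-0.62,-10.7,0.5],[0.04,0.02,-0.64,-10.7,0.5],[0.03,0.13,-0.62,-10.7,0.5],[0.04,0.24,-0.58,-10.7,0.5],[0.04,0.35,-0.53,-10.7,0.5],[0.03,0.44,-0.45,-10.7,0.5],[0.04,0.52,-0.37,-10.7,0.5],[0.04,0.57,-0.26,-10.7,0.5]]
  ]
}}

```text
t: 10.6
eef_pos: [0.4756, 0.0586, 0.137]
eef_rot: [0.696, 0.125, 0.696, -0.126]
wrist_force: [-1.0, 0.1, -0.3]
gripper_width: 0.043
```

Run:
```python
from h import *
st()
plan((.4795,.083,.13),22.1,4)
```

```text
t 10.6 p [0.4756 0.0586 0.137 ] psi -20.5 tilt [ 0.001 -0.001] F [-1.   0.1 -0.3] mz [-0.03  0.04 -0.04] w 0.043 q7 [ -3. -44.]
psi -20.5 d [ 0.39  2.44 -0.7 ] twist -42.6
[[0.18, 0.61, -0.12, np.float64(-10.6), 0], [0.17, 0.62, -0.01, np.float64(-10.6), 0], [0.18, 0.61, 0.1, np.float64(-10.6), 0], [0.17, 0.58, 0.22, np.float64(-10.6), 0]]
```

Call:
{"method": "arm_command", "body": {
  "increments": [
    [[0.18,0.61,-0.12,-10.6,0.5],[0.17,0.62,-0.01,-10.6,0.5],[0.18,0.61,0.1,-10.6,0.5],[0.17,0.58,0.22,-10.6,0.5],[2.2,0,0,0,0.5],[2.0,0,0,0,0.5],[0,0,0,0,0.8],[0,0,0,0,1],[0,0,0,0,1],[0,0,0,0,1]]
  ]
}}

```text
t: 11.85
eef_pos: [0.4795, 0.083, 0.0881]
eef_rot: [0.695, -0.132, 0.695, 0.132]
wrist_force: [-4.8, -0.7, 9.5]
gripper_width: 0.0122
```

Run:
```python
from h import *
st()
```

```text
t 11.85 p [0.4795 0.083  0.0881] psi 21.5 tilt [ 0.001 -0.   ] F [-4.8 -0.7  9.5] mz [-0.21  1.14  0.02] w 0.0122 q7 [  1. -15.]
```

Call:
{"method": "arm_command", "body": {
  "increments": [
    [[-0.03,0,-0.04,0,1],[0,0,0,-10,1],[0,0,0,-10,1],[0,0,0,-10,1],[0,0,0,-10,1],[0,0,0,0,1],[0,0,0,0,1],[0,0,0,0,1],[0,0,0,0,1],[0,0,0,0,1]]
  ]
}}

```text
t: 13.1
eef_pos: [0.4793, 0.0829, 0.0881]
eef_rot: [0.608, -0.361, 0.608, 0.361]
wrist_force: [-1.7, -1.5, 4.3]
gripper_width: 0.0123
```

Run:
```python
from h import *
st()
```

```text
t 13.1 p [0.4793 0.0829 0.0881] psi 61.4 tilt [ 0.001 -0.   ] F [-1.7 -1.5  4.3] mz [-0.15  0.59 -0.03] w 0.0123 q7 [ 8. 16.]
```

Call:
{"method": "arm_command", "body": {
  "increments": [
    [[0,0,0,-10.1,1],[0,0,0,-10.1,1],[0,0,0,-10.1,1],[0,0,0,-10.1,1],[0,0,0,-10.1,1],[0,0,0,-10.1,1],[0,0,0,-10.1,1],[0,0,0,-10.1,1],[0,0,0,0,1],[0,0,0,0,0.5]]
  ]
}}

```text
t: 14.35
eef_pos: [0.4795, 0.0828, 0.0879]
eef_rot: [-0.229, 0.669, -0.229, -0.669]
wrist_force: [0.1, 0.9, -0.3]
gripper_width: 0.0294
```

Run:
```python
from h import *
st()
plan((.4915,.1705,.14),82.1,6)
```

```text
t 14.35 p [0.4795 0.0828 0.0879] psi 142.2 tilt [0.001 0.   ] F [ 0.1  0.9 -0.3] mz [-0.04 -0.05  0.02] w 0.0294 q7 [22. 84.]
psi 142.2 d [1.2  8.77 5.21] twist 60.1
[[-0.87, -1.28, 0.74, np.float64(10.0), 0], [-0.87, -1.13, 0.94, np.float64(10.0), 0], [-0.87, -0.95, 1.13, np.float64(10.0), 0], [-0.86, -0.73, 1.28, np.float64(10.0), 0], [-0.87, -0.51, 1.39, np.float64(10.0), 0], [-0.87, -0.25, 1.45, np.float64(10.0), 0]]
```

Call:
{"method": "arm_command", "body": {
  "increments": [
    [[-1.2,0,0,0,0.5],[-4.0,0,0,0,0.5],[0,-1.28,0.74,10,0.5],[0,-1.13,0.94,10,0.5],[0,-0.95,1.13,10,0.5],[0,-0.73,1.28,10,0.5],[0,-0.51,1.39,10,0.5],[0,-0.25,1.45,10,0.5],[0,0,0,0,0.5],[0,0,0,0,0.5]]
  ]
}}

```text
t: 15.6
eef_pos: [0.491, 0.1702, 0.1399]
eef_rot: [0.532, -0.466, 0.532, 0.466]
wrist_force: [-0.1, 0.1, -0.2]
gripper_width: 0.0425
```

Run:
```python
from h import *
st();f=ctrl.grab_frame('wrist');save(f,'w5.png')
print(proj(f,(.4911,.1701,.105)))
plan((.4911,.1701,.0885),82.1,3)
```

```text
t 15.6 p [0.491  0.1702 0.1399] psi 82.5 tilt [ 0. -0.] F [-0.1  0.1 -0.2] mz [-0.01 -0.    0.06] w 0.0425 q7 [ 5. 30.]
[316.19337469 234.28858248]
psi 82.4 d [ 0.01  0.01 -5.13] twist 0.3
[[1.71, -0.0, 0.0, np.float64(0.1), 0], [1.71, -0.01, 0.01, np.float64(0.1), 0], [1.71, -0.0, -0.0, np.float64(0.1), 0]]
```

View pics/w5.png

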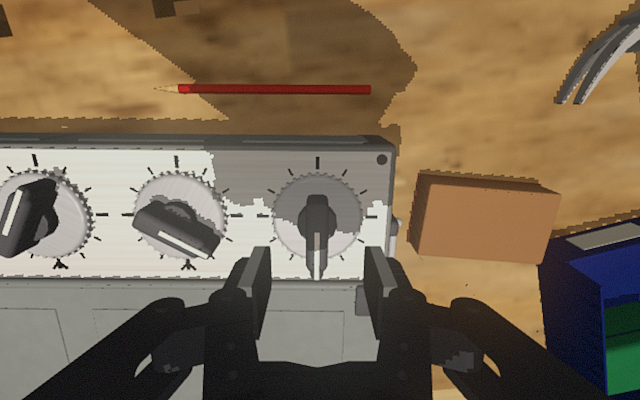

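The left dial is at 12 and the middle one is now at 10. The jaws are centred over the left dial, so I'll descend and grip it.

Call:
{"method": "arm_command", "body": {
  "increments": [
    [[2.2,0,0,0,0.5],[2.2,0,0,0.3,0.5],[0.72,0,0,0,0.5],[0,0,0,0,0.8],[0,0,0,0,1],[0,0,0,0,1],[-0.03,0,0,0,1],[0,0,0,10,1],[0,0,0,10,1],[0,0,0,0,1]]
  ]
}}

```text
t: 16.9
eef_pos: [0.4912, 0.1703, 0.0891]
eef_rot: [0.606, -0.364, 0.606, 0.363]
wrist_force: [0.1, -6.0, 3.2]
gripper_width: 0.0123
```

Run:
```python
from h import *
st()
```

```text
t 16.9 p [0.4912 0.1703 0.0891] psi 61.9 tilt [ 0.001 -0.001] F [ 0.1 -6.   3.2] mz [-1.17  0.02  0.  ] w 0.0123 q7 [-1.  9.]
```

Call:
{"method": "arm_command", "body": {
  "increments": [
    [[0,0,0,10,1],[0,0,0,10,1],[0,0,0,10,1],[0,0,0,10,1],[0,0,0,0,1],[0,0,0,0,0.5],[0,0,0,0,0.5],[-1.2,0,0,0,0.5],[-5,0,0,0,0.5],[-5,0,0,0,0.5]]
  ]
}}

```text
t: 18.15
eef_pos: [0.4906, 0.1709, 0.2027]
eef_rot: [0.694, -0.135, 0.694, 0.135]
wrist_force: [0.5, -0.1, -1.1]
gripper_width: 0.0424
```

Run:
```python
from h import *
st();f=ctrl.grab_frame('wrist');save(f,'w6.png')
g=ctrl.grab_frame('top');save({'img':cv2.resize(g['img'][125:255,225:405],None,fx=4.4,fy=4.4,interpolation=cv2.INTER_CUBIC)},'t6.png')
# plunger from true dial axes
R=np.array([.4677,-.0043]);M=np.array([.4794,.0829]);u=(R-M)/np.linalg.norm(R-M);print(np.linalg.norm(R-M),R+u*.074)
plan(tuple(R+u*.074)+(.15,),22.1,10)
```

```text
t 18.15 p [0.4906 0.1709 0.2027] psi 22.0 tilt [-0.001  0.   ] F [ 0.5 -0.1 -1.1] mz [-0.02 -0.04 -0.01] w 0.0424 q7 [ -4. -17.]
0.08798141849277039 [ 0.45785929 -0.07764276]
psi 22.0 d [ -3.5  -24.95  -5.61] twist -0.1
[[0.56, -2.18, -1.26, np.float64(-0.0), 0], [0.56, -2.18, -1.26, np.float64(-0.0), 0], [0.56, -2.19, -1.26, np.float64(-0.0), 0], [0.56, -2.18, -1.26, np.float64(-0.0), 0], [0.57, -2.18, -1.25, np.float64(-0.0), 0], [0.56, -2.18, -1.26, np.float64(-0.0), 0], [0.56, -2.18, -1.26, np.float64(-0.0), 0], [0.56, -2.19, -1.26, np.float64(-0.0), 0], [0.56, -2.18, -1.26, np.float64(-0.0), 0], [0.56, -2.18, -1.26, np.float64(-0.0), 0]]
```

View pics/w6.png

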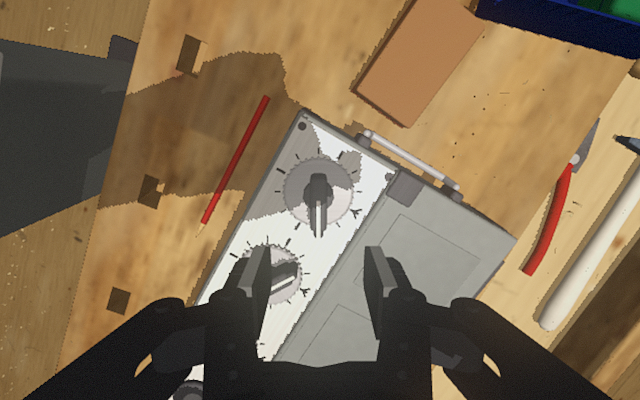

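View pics/t6.png

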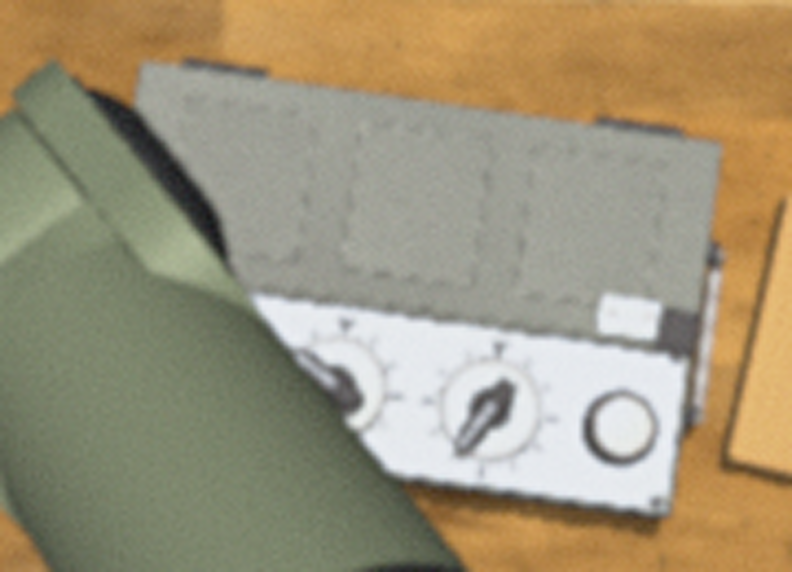

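All three dials look right: left at 2, middle at 10, right at 7. Next is the plunger, with the jaws shut and turned so the camera side faces the operator.

Run:
```python
from h import *
plan((.4575,-.0775,.125),82,10,hand=1)
```

```text
psi 22.0 d [ -3.53 -24.93  -8.11] twist -60.0
[[0.81, -2.18, -1.26, np.float64(-6.0), 1], [0.81, -2.03, -1.48, np.float64(-6.0), 1], [0.81, -1.87, -1.69, np.float64(-6.0), 1], [0.81, -1.69, -1.88, np.float64(-6.0), 1], [0.82, -1.47, -2.03, np.float64(-6.0), 1], [0.81, -1.26, -2.19, np.float64(-6.0), 1], [0.81, -1.02, -2.3, np.float64(-6.0), 1], [0.81, -0.78, -2.39, np.float64(-6.0), 1], [0.81, -0.52, -2.47, np.float64(-6.0), 1], [0.81, -0.26, -2.5, np.float64(-6.0), 1]]
```

Call:
{"method": "arm_command", "body": {
  "increments": [
    [[0.81,-2.18,-1.26,-6,1],[0.81,-2.03,-1.48,-6,1],[0.81,-1.87,-1.69,-6,1],[0.81,-1.69,-1.88,-6,1],[0.82,-1.47,-2.03,-6,1],[0.81,-1.26,-2.19,-6,1],[0.81,-1.02,-2.3,-6,1],[0.81,-0.78,-2.39,-6,1],[0.81,-0.52,-2.47,-6,1],[0.81,-0.26,-2.5,-6,1]]
  ]
}}

```text
t: 19.5
eef_pos: [0.4555, -0.0794, 0.1199]
eef_rot: [0.533, -0.465, 0.533, 0.465]
wrist_force: [0.2, 0.1, -0.2]
gripper_width: -0.0002
```

Run:
```python
from h import *
st();f=ctrl.grab_frame('wrist');save(f,'w7.png')
g=ctrl.grab_frame('scene');save({'img':cv2.resize(g['img'][120:300,200:440],None,fx=3.3,fy=3.3)},'s7.png')
plan((.4575,-.0775,.103),82,4,hand=1)
```

```text
t 19.5 p [ 0.4555 -0.0794  0.1199] psi 82.2 tilt [ 0.001 -0.   ] F [ 0.2  0.1 -0.2] mz [-0.02 -0.01  0.  ] w -0.0002 q7 [32. 58.]
psi 82.0 d [ 0.28  0.36 -1.62] twist -0.0
[[0.41, -0.06, 0.1, np.float64(-0.0), 1], [0.4, -0.05, 0.1, np.float64(-0.0), 1], [0.41, -0.06, 0.09, np.float64(-0.0), 1], [0.4, -0.06, 0.1, np.float64(-0.0), 1]]
```

View pics/w7.png

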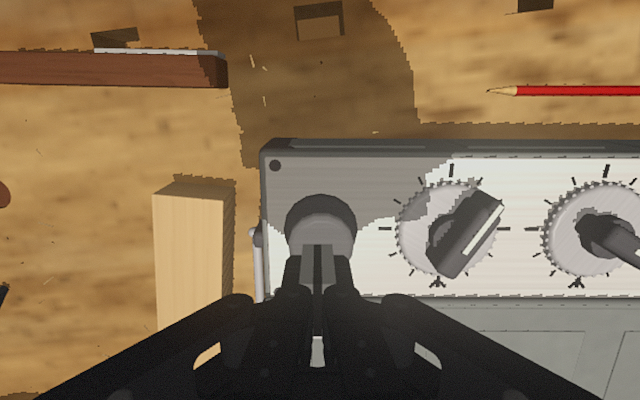

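View pics/s7.png

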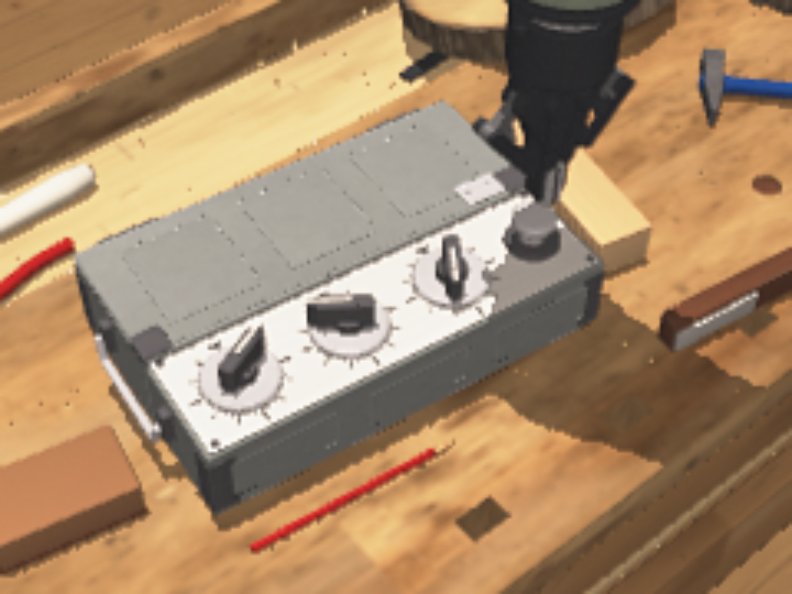

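Call:
{"method": "arm_command", "body": {
  "increments": [
    [[0,0,0,0,1],[0,0,0,0,1],[0,0,0,0,1],[0,0,0,0,1],[0,0,0,0,1],[0,0,0,0,1],[0,0,0,0,1],[0,0,0,0,1],[0,0,0,0,1],[0,0,0,0,1]]
  ]
}}

```text
t: 20.85
eef_pos: [0.4555, -0.0786, 0.1196]
eef_rot: [0.534, -0.464, 0.534, 0.464]
wrist_force: [-1.3, 0.3, -0.2]
gripper_width: -0.0002
```

Run:
```python
from h import *
st()
plan((.4575,-.0775,.103),82,4,hand=1)
```

```text
t 20.85 p [ 0.4555 -0.0786  0.1196] psi 82.0 tilt [-0.  0.] F [-1.3  0.3 -0.2] mz [0.04 0.02 0.04] w -0.0002 q7 [32. 57.]
psi 82.0 d [ 0.2   0.11 -1.66] twist -0.0
[[0.42, -0.04, 0.03, np.float64(-0.0), 1], [0.41, -0.05, 0.04, np.float64(-0.0), 1], [0.42, -0.04, 0.03, np.float64(-0.0), 1], [0.41, -0.05, 0.04, np.float64(-0.0), 1]]
```

Call:
{"method": "arm_command", "body": {
  "increments": [
    [[0.5,-0.18,0.14,0,1],[1.0,0,0,0,1],[0.2,0,0,0,1],[0.2,0,0,0,1],[0.2,0,0,0,1],[0.2,0,0,0,1],[0.2,0,0,0,1],[0.2,0,0,0,1],[0.2,0,0,0,1],[0,0,0,0,1]]
  ]
}}

```text
t: 22.1
eef_pos: [0.4574, -0.0774, 0.0906]
eef_rot: [0.534, -0.464, 0.534, 0.464]
wrist_force: [-2.0, -0.2, 7.7]
gripper_width: 0.0
```

Run:
```python
from h import *
st();g=ctrl.grab_frame('scene');save({'img':cv2.resize(g['img'][120:300,200:440],None,fx=3.3,fy=3.3)},'s8.png')
```

```text
t 22.1 p [ 0.4574 -0.0774  0.0906] psi 82.0 tilt [-0. -0.] F [-2.  -0.2  7.7] mz [ 0.01  0.42 -0.01] w 0.0 q7 [29. 54.]
```

View pics/s8.png

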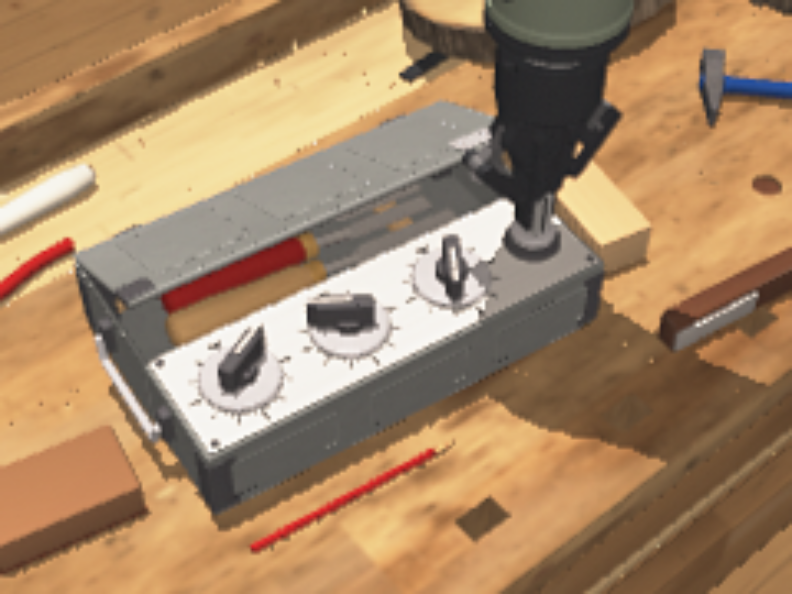

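The plunger is fully down (TCP z 0.0906, 7.7 N) and the lid is springing open. I'll lift off and slide to the middle of the chest, in front of the lip.

Call:
{"method": "arm_command", "body": {
  "increments": [
    [[-0.5,0,0,0,1],[-1.5,0,0,0,1],[-2.0,0.3,0,0,1],[-2.0,0.3,0.5,0,1],[0,0,2.2,0,1],[0,0,2.2,0,1],[0,0,2.2,0,1],[0,0,2.0,0,1],[0,0,0,0,1],[0,0,0,0,1]]
  ]
}}

```text
t: 23.4
eef_pos: [0.4642, 0.0128, 0.1509]
eef_rot: [0.534, -0.464, 0.534, 0.464]
wrist_force: [-1.0, -0.3, 0.7]
gripper_width: 0.0003
```

Run:
```python
from h import *
st();g=ctrl.grab_frame('scene');save({'img':cv2.resize(g['img'][80:300,180:440],None,fx=3,fy=2.7)},'s9.png');save(ctrl.grab_frame('wrist'),'w9.png')
P=[.5368,.045,-.1335]
for x in (-.062,0,.1,.108): print(x,toW(P,(x,-.04,.15)))
plan(toW(P,(0.0,-.04,.15)),82,4,hand=1)
plan(toW(P,(0.108,-.04,.15)),82,10,hand=1)
```

```text
t 23.4 p [0.4642 0.0128 0.1509] psi 81.9 tilt [-0. -0.] F [-1.  -0.3  0.7] mz [ 0.02  0.03 -0.03] w 0.0003 q7 [23. 49.]
-0.062 [0.47002752 0.01360835 0.15      ]
0 [0.53147585 0.00535592 0.15      ]
0.1 [ 0.63058606 -0.00795446  0.15      ]
0.108 [ 0.63851487 -0.0090193   0.15      ]
psi 81.9 d [ 6.73 -0.72 -0.07] twist -0.1
[[0.02, -1.69, 0.06, np.float64(-0.0), 1], [0.02, -1.69, 0.06, np.float64(-0.0), 1], [0.01, -1.69, 0.05, np.float64(-0.0), 1], [0.02, -1.7, 0.06, np.float64(-0.0), 1]]
psi 81.9 d [17.43 -2.16 -0.07] twist -0.1
[[0.01, -1.76, 0.03, np.float64(-0.0), 1], [0.0, -1.75, 0.03, np.float64(-0.0), 1], [0.01, -1.76, 0.03, np.float64(-0.0), 1], [0.01, -1.76, 0.04, np.float64(-0.0), 1], [0.01, -1.75, 0.03, np.float64(-0.0), 1], [0.0, -1.76, 0.03, np.float64(-0.0), 1], [0.01, -1.76, 0.03, np.float64(-0.0), 1], [0.01, -1.75, 0.03, np.float64(-0.0), 1], [0.01, -1.76, 0.03, np.float64(-0.0), 1], [0.0, -1.76, 0.03, np.float64(-0.0), 1]]
```

View pics/s9.png

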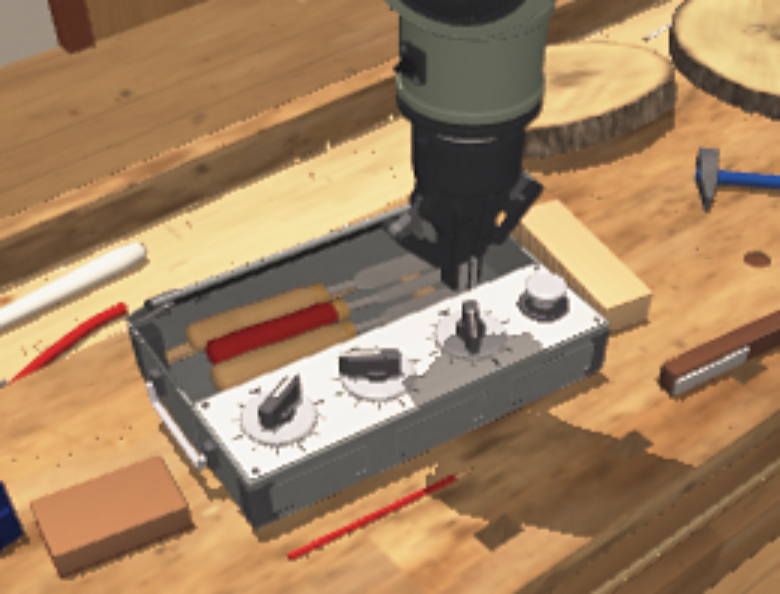

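View pics/w9.png

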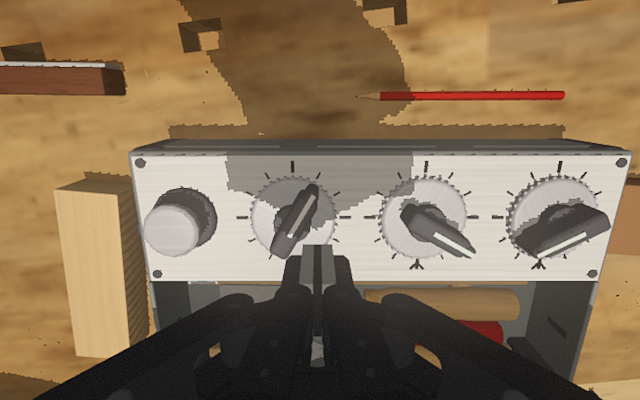

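The lid rests at about 0.85 rad, the plunger is back up and the dials are still on 2-10-7. Now I'll push the lid back.

Call:
{"method": "arm_command", "body": {
  "increments": [
    [[0,-1.75,0.03,0,1],[0,-1.75,0.03,0,1],[0,-1.75,0.03,0,1],[0,-1.75,0.03,0,1],[0,-1.3,0.03,0,1],[0,-1.3,0.03,0,1],[0,-1.3,0.02,0,1],[0,-1.3,0.02,0,1],[0,-1.3,0.02,0,1],[0,-1.3,0.02,0,1]]
  ]
}}

```text
t: 24.75
eef_pos: [0.6121, -0.0047, 0.1506]
eef_rot: [0.534, -0.464, 0.534, 0.464]
wrist_force: [-0.4, 0.2, -0.5]
gripper_width: -0.0
```

Run:
```python
from h import *
st();g=ctrl.grab_frame('scene');save({'img':cv2.resize(g['img'][60:300,160:440],None,fx=2.8,fy=2.4)},'s10.png')
P=[.5368,.045,-.1335]
plan(toW(P,(0.108,-.04,.15)),82,3,hand=1)
```

```text
t 24.75 p [ 0.6121 -0.0047  0.1506] psi 82.0 tilt [0. 0.] F [-0.4  0.2 -0.5] mz [-0.06  0.05 -0.04] w -0.0 q7 [20. 54.]
psi 81.9 d [ 2.52 -0.4  -0.05] twist -0.1
[[0.02, -0.85, -0.01, np.float64(-0.0), 1], [0.01, -0.85, -0.02, np.float64(-0.0), 1], [0.02, -0.85, -0.01, np.float64(-0.0), 1]]
```

View pics/s10.png

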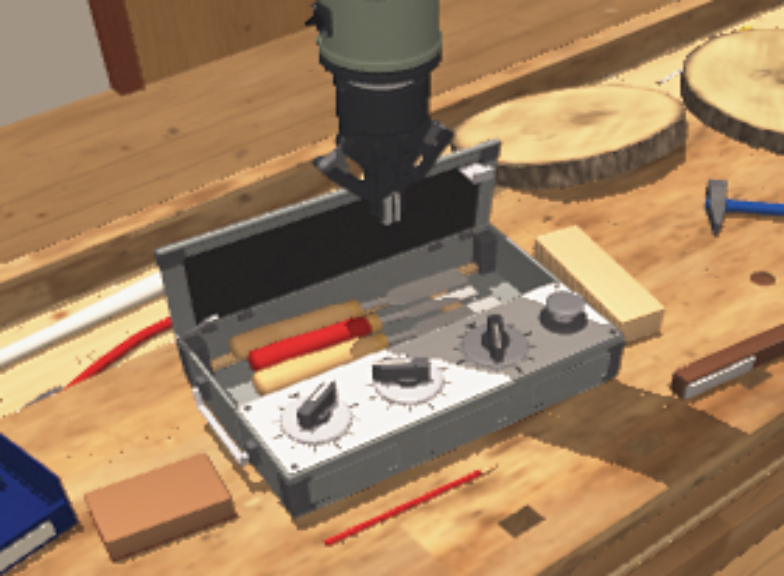

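The lid is nearly upright. I'll push on past the balance point, then draw back.

Call:
{"method": "arm_command", "body": {
  "increments": [
    [[0,-0.7,0,0,1],[0,-0.7,0,0,1],[0,-0.6,0,0,1],[0,-0.5,0,0,1],[0,-0.3,0,0,1],[0,0,0,0,1],[0,0,0,0,1],[0,0,0,0,1],[0,0,0,0,1],[0,0,0,0,1]]
  ]
}}

```text
t: 26.05
eef_pos: [0.6389, -0.0085, 0.1506]
eef_rot: [0.534, -0.464, 0.534, 0.464]
wrist_force: [0.7, 0.3, -0.4]
gripper_width: -0.0002
```

Run:
```python
from h import *
st();g=ctrl.grab_frame('scene');save({'img':cv2.resize(g['img'][60:300,160:440],None,fx=2.8,fy=2.4)},'s11.png')
```

```text
t 26.05 p [ 0.6389 -0.0085  0.1506] psi 82.0 tilt [0. 0.] F [ 0.7  0.3 -0.4] mz [0.01 0.02 0.01] w -0.0002 q7 [19. 55.]
```

View pics/s11.png

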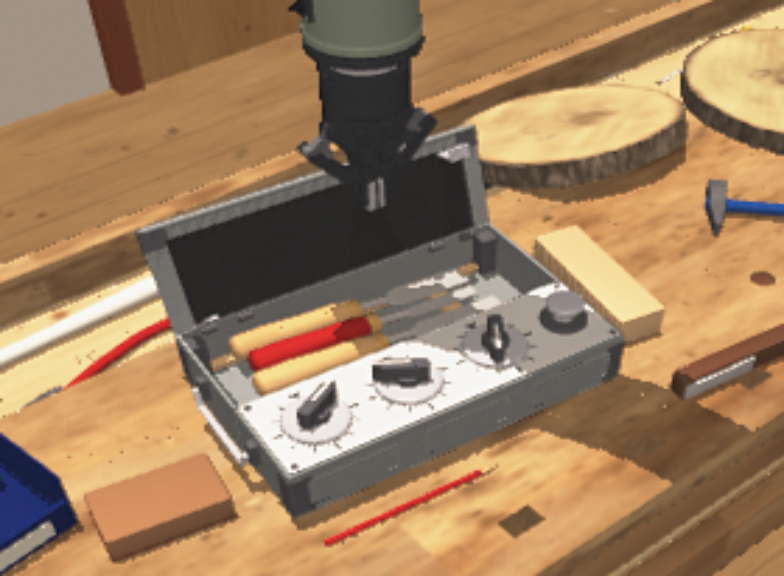

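Call:
{"method": "arm_command", "body": {
  "increments": [
    [[0,1.5,0,0,1],[0,3,0,0,1],[-1,4,0,0,1],[-3,4,0,0,1],[-4,3,0,0,1],[-5,0,0,0,1],[-3,0,0,0,1],[0,0,0,0,1],[0,0,0,0,1],[0,0,0,0,1]]
  ]
}}

```text
t: 27.35
eef_pos: [0.4851, 0.0131, 0.3097]
eef_rot: [0.533, -0.463, 0.534, 0.464]
wrist_force: [-0.2, -0.3, -0.4]
gripper_width: -0.0001
```

Run:
```python
from h import *
st();g=ctrl.grab_frame('scene');im=g['img'].copy()
P=[.5368,.045,-.1335]
for a,c in((1.85,(255,0,0)),(1.7,(0,255,0))):
  for y in(-.168,.168):
    X=toW(P,(.1045-.12*np.cos(a),y,.073+.12*np.sin(a)));u=proj(g,X);print(a,y,u)
    cv2.drawMarker(im,tuple(int(round(v)) for v in u),c,cv2.MARKER_CROSS,5,1)
save({'img':cv2.resize(im[60:300,160:440],None,fx=2.8,fy=2.4)},'s12.png')
g=ctrl.grab_frame('top');save({'img':cv2.resize(g['img'][105:285,180:460],None,fx=2.8,fy=2.8,interpolation=cv2.INTER_CUBIC)},'t12.png');save(ctrl.grab_frame('wrist'),'w12.png')
```

```text
t 27.35 p [0.4851 0.0131 0.3097] psi 82.0 tilt [-0.001  0.   ] F [-0.2 -0.3 -0.4] mz [ 0.05 -0.01 -0.03] w -0.0001 q7 [29. 60.]
1.85 -0.168 [328.79903635 111.94643714]
1.85 0.168 [208.44476984 157.51152435]
1.7 -0.168 [332.67138182 114.0602776 ]
1.7 0.168 [211.20493553 160.53096579]
```

View pics/s12.png

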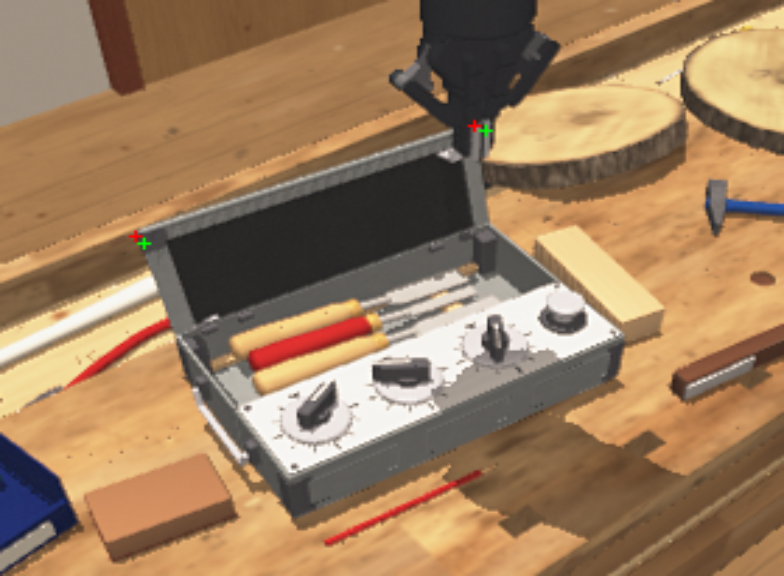

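View pics/t12.png

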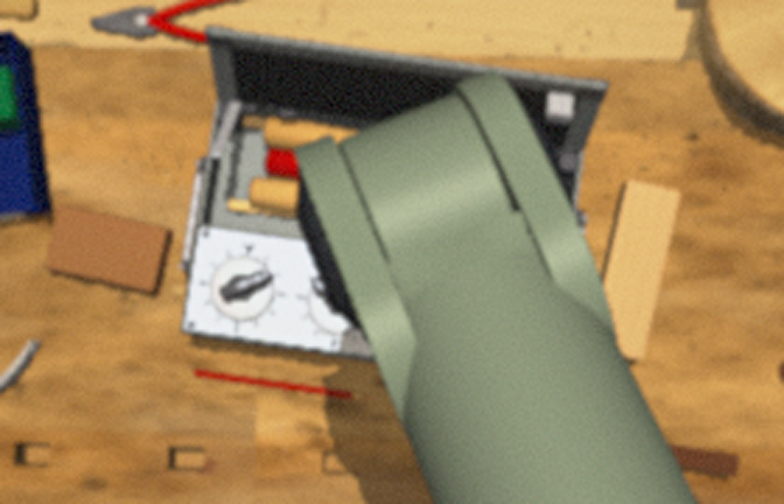

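View pics/w12.png

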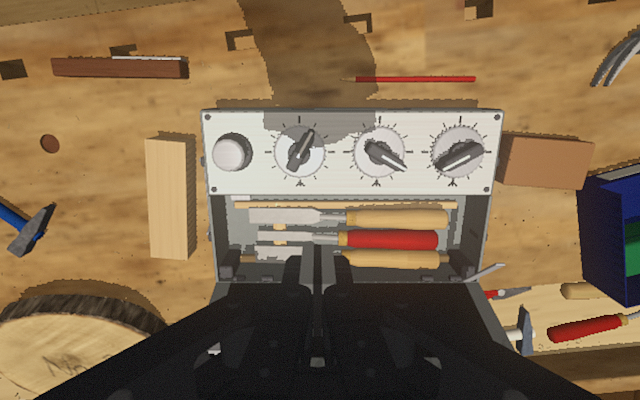

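The lid's edge corners line up with the projection for 1.85 rad, the hand is clear and the dials are unchanged. Handing in.

Run:
```python
from h import *
st();print(ctrl.finish_job())
```

```text
t 27.5 p [0.4853 0.0132 0.3101] psi 82.0 tilt [-0.001  0.   ] F [-0.1 -0.5  0.6] mz [ 0.01 -0.04  0.01] w 0.0 q7 [29. 60.]
the job is handed in; nothing more can be done
None
```

The chest is open with its lid resting back, the dials read 2 - 10 - 7, and I handed the job in at 27.5 s.

I turned the dials right, middle, then left by gripping each pointer. I then pressed the plunger straight down to its 12 mm travel until the lid sprang up, and pushed the lid over from inside its front edge.

**Last checks**
- **Dials:** in the final wrist picture they read 2, 10 and 7, and the plunger is back up.
- **Lid:** its front corners match where they should be at 1.85 rad, which is its open stop. The right corner was partly hidden behind the gripper.
- **Bench:** the sanding block, wooden offcut and bench dog look untouched in the pictures; I did not re-measure their positions.
- **Robot:** the gripper is about 12 cm above the lid edge, with wrist force near zero.

**One disagreement:** my first grip on the right dial was about 2 mm off its axis, because the camera fits differed by that much. The wrist read about 33 N partway through that turn. I re-centred, the force dropped to about 4 N, and I used the corrected position for the other two dials and the plunger.

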